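Switch on and zero the clinic's bench scale

TASK

The bench scale stands switched off with a steel bowl on its plate. Gently, with the fingertips, press down the raised end of its rocker switch until it has tipped right over, and only then press the round key all the way down and let it come up again, so that the scale reads zero with the bowl on it. Leave the square key and the long bar key unpressed, do not shift or lift the bowl, flask, jar or forceps, and finish clear of everything.

Things in the scene. Friction and masses are not known exactly. Their poses are not given: they have to be found in the camera images.
- scale: Fixed pale grey bench scale, 340 (x) x 280 (y) mm; origin under its centre, x away from the operator. Flat key panel in front (-x), top 40 mm above the work surface; steel weighing plate behind (from x = -0.038), top at 62 mm. Three keys and a rocker, all white, each on a dark bezel 3 mm high, 46 to 52 mm long in x, stand square in a row across the panel at x = -0.125, 55 mm apart in y, in any order.
- rocker_unit: The rocker switch with its bezel (fixed). Origin at the bezel's centre on the panel surface, axes along the scale's.
- rocker_end (a point): Point on the end raised at the start: the far end (+x of the scale). The rocker's top is a shallow V: two facets, each 20 mm long (x) and 24 mm wide, meet over an axle along y, 10 mm above the panel. The point lies on the far facet's top, 16 mm from the axle; 15 to 17 mm above the panel at the start, 11 mm when tipped right over (facet then nearly level).
- rocker (a joint): Tilt of the rocker, rad: 0 off (far end up, its facet sloping 0.43 rad), 0.36 on (tipped right over, against its stop). It stays where it is left; about 2.5 N on the raised end moves it.
- round_unit: The round key with its bezel (fixed). Origin at the bezel's centre on the panel surface, axes along the scale's.
- round_key_top (a point): Centre of the top face of the round key, diameter 26 mm, 12 mm above the panel when up, 7 mm when fully down (the bezel is 3 mm high).
- round_key (a joint): The round key. Joint value = how far it is pressed in, m: 0 up, 0.005 fully down; it springs back (about 1.2 N to start it, 4 N fully down).
- square_key_top (a point): Centre of the top face of the square key, 25 x 25 mm, 12 mm above the panel. To be left alone.
- square_key (a joint): The square key. Joint value = how far it is pressed in, m: 0 up, 0.005 fully down; it springs back (about 1.2 N to start it, 4 N fully down).
- bar_key_top (a point): Centre of the top face of the long bar key, 38 (x) x 13 mm, 12 mm above the panel. To be left alone.
- bar_key (a joint): The long bar key. Joint value = how far it is pressed in, m: 0 up, 0.005 fully down; it springs back (about 1.2 N to start it, 4 N fully down).
- bowl: Loose steel bowl, 110 mm across the rim, 40 mm high, on the weighing plate. Origin under its centre. To be left alone.
- flask: Loose conical glass flask with a black stopper, 80 mm across the foot, 145 mm high, on the work surface to the left (+y) of the scale. Origin under its centre. To be left alone.
- jar: Loose lidded jar, 48 mm across, 60 mm high, on the work surface to the right (-y) of the scale. Origin under its centre. To be left alone.
- forceps: Loose steel forceps, 130 mm long (x), about 32 mm wide, 10 mm high, lying to the left (+y) of the scale's front. Origin under the middle. To be left alone.

How it is judged:
By the outcome, as a careful person would: the job done as asked, in the order asked, and still so for the second after the job is handed in, with the robot touching nothing.
It also fails if it takes over 38 s, if anything falls off the work surface, if the arm or the gripper's body presses on something with over 40 N, if the wrist force passes 120 N, or if a joint passes its speed limit or range.

ROBOT

A 6-joint arm with a two-finger parallel gripper is mounted at the origin on the work surface. World frame = base frame: x ahead of the robot, y to its left, z up, the work surface at z = 0. Lengths are in mm, angles in degrees, forces in N, time in s.
With the tool pointing down it reaches from about 350 to 850 mm from the base axis. Payload 8.1 kg.
Tool frame: the origin (TCP) lies at the very end of the fingers, on their centre line; the grasp point (between the pads) lies 19 mm behind it (tcp_to_grasp is the distance from the TCP to the grasp point, in mm); z points along the fingers, x is the direction in which the jaws open and shut, and the axes are right-handed (so a half turn about z gives the same grasp; the last joint's range is limited). The gripper opens to 85 mm and grips with 20 to 120 N. Pads are 22 mm wide; open, the fingers measure 114 mm over their backs; the gripper's body (76 mm by 85 mm) begins 54 mm behind the grasp point. The pads swing forward as they close: fully open they stand 13 mm farther back than shut.
Start: joints at [-75.138, 7.471, 85.268, -0, 87.261, -4.893], TCP at [202.825, -564.683, 231.292] pointing down, gripper open.
Joint ranges: [-169.43, 169.43], [-51.17, 129.36], [1.28, 143.12], [-76.62, 256.62], [0, 156.53], [-152.29, 152.29]. Speed limits (degrees/s): [136.94, 136.94, 159.86, 180, 180, 180].

INTERFACE

Orientations are given as [roll, pitch, yaw] about the fixed x, y, z axes, in that order (R = Rz(yaw) Ry(pitch) Rx(roll)).
In Python, from bench import * gives the robot as it stands. The module is installed in compiled form; this text tells all that it offers.
- The arm moves only by the tool apply_moves, never from a script. Its argument "targets" is text: rows parted by semicolons, each of 7 numbers parted by spaces: the turn, a rotation vector about the tool's x, y, z in rad, then the shift along the tool's x, y, z in cm, then the finger opening in cm, from 0 to 8.54. A call has exactly 5 rows; each row is the pose to reach, as a shift and turn from the pose commanded when the call began, along the tool's axes at that moment; what a row does not reach only later rows make up. A row lasts 1/10 s, in which the tool goes at most 50 mm and 8.59 degrees, less where a joint would pass 70% of its speed; a pose out of reach is approached as far as the arm can. A call with a gripper value outside its range is refused whole. The fingers move at their own pace and stop on an object; "force" is the grip in N (left out, the last holds). Time passes only in rows, so rows that repeat a pose let the fingers close, or fill a call up. It gives the time, the measured TCP pose, the force and the opening at its end, in the units of the state.
- sense(): the state, without advancing time (a new reading comes with each control period).
- snapshot(name): name is "side" or "top" or "wrist"; returns the picture (480x640x3 uint8, red, green, blue); there is no depth.
- camera_model(name): a dict with "fx", "fy", "cx", "cy" (pixels), "position" and "attitude" of the camera in the world; the wrist camera has in their place "T_tool_cam" (4x4, takes a point from camera to tool coordinates, whose origin is the TCP and whose axes are the tool frame's). Camera axes: x right, y up, looking along -z (the intrinsics and any distortion apply to the point x, -y, -z); pixel columns grow to the right and rows downward; lengths in mm; the calibration is good to about 2 mm. A picture is of the moment at which its call begins: read the wrist's pose just before it. camera_model takes no time and is no camera call.
- hand_in(): hands the job in, once; it reports no verdict.
Trained networks look in the newest picture that a camera, given by its name, has taken for a name from the list of things; names that differ only in an ending like _2 or _b are one class to them, and where a whole thing is asked for, a point or a joint stands for the part that bears it (a point fixed in the world has none). Each returns a list of dicts, best first, with "confidence" (0 to 1); they miss things now and then, are a little off and sometimes report something else, mostly with a low value. They report only what shows in the picture. A call takes as long as a camera call.
- recognise(camera, query): "at" ([row, column] in pixels, amid what is visible of it).
- place_of(camera, query): "at" ([row, column] in pixels: a listed point, or the origin of a listed thing).
The state is a dict: "time": time; "joint_pos": joint angles; "qd": joint speeds; "joint_efforts": joint torques, N m; "tool_pos": TCP position; "tcp_rot": TCP orientation; "ft_force": force on the tool from outside, world axes, zero at the start; "wrist_torque": the same for the moment, N m; "finger_gap": finger opening in mm.
Only numpy, scipy, OpenCV 4.12 (cv2) and the standard library are available. Lean on these libraries where they do the work, as an engineer would, in place of code of your own. Each camera call takes 0.05 s, during which the arm holds its last target. There are 200 camera calls.

## Working session

There is one attempt and no reset: what is moved stays moved. The work goes in short steps, Python scripts to look and compute and a tool call to move; the robot and the scene stay as the last step left them, time stands still between calls to the robot, and variables do not carry over. Pictures are saved under pics/ and viewed, about 8 in all and at most 12, crops included, and the job is handed in when it is done.

Besides the shell and the picture viewer there is one more tool, called after "Emit:" in YAML: its name, and indented under it one key for each argument. apply_moves: Moves the arm, as the interface text tells. Its arguments: {"type":"object","properties":{"targets":{"type":"string"},"force":{"type":"number"}},"required":["targets"]}

```bash
mkdir -p pics
cat > h.py <<'E'
from bench import *
import numpy as np, cv2
from scipy.spatial.transform import Rotation as R
def cam(name):
    m=camera_model(name)
    return m
E
python3 - <<'E'
from h import *
s=sense(); print(s)
for c in ["side","top","wrist"]:
    print(c,camera_model(c))
    im=snapshot(c)
    cv2.imwrite(f"pics/{c}0.png",im[:,:,::-1])
    if c!="wrist":
        for q in ["scale","rocker_unit","rocker_end","round_unit","round_key_top","square_key_top","bar_key_top","bowl","flask","jar","forceps"]:
            print(c,q,[(np.round(d["at"],1).tolist(),round(d["confidence"],2)) for d in place_of(c,q)[:2]])
print(sense()["time"])
E
```

```text
{'time': 0.0, 'joint_pos': array([-7.51380305e+01,  7.51540493e+00,  8.53308278e+01, -2.07417564e-03,
        8.72615710e+01, -4.89252258e+00]), 'qd': array([-0.00980446, -0.05452995,  0.0021894 ,  0.05160237, -0.01469373,
       -0.02648625]), 'joint_efforts': array([-7.01883819e-04, -5.69397962e+01, -5.00551414e+01, -3.13421979e-04,
        1.48754561e-02,  7.13701661e-05]), 'tool_pos': array([ 202.6632842 , -564.13878049,  230.22650119]), 'tcp_rot': array([-1.79992870e+02,  1.07587637e-01, -7.02454002e+01]), 'ft_force': array([-0.13623088,  0.84052004,  0.03715306]), 'wrist_torque': array([ 0.02621307,  0.01691409, -0.0258072 ]), 'finger_gap': 85.12737810863945}
side {'fx': 480.7085596868124, 'fy': 480.7085596868124, 'cx': 319.8681530993741, 'cy': 233.73787012109767, 'position': array([479.89615975, 686.16326288, 822.03415533]), 'attitude': array([  40.97199522,    1.09631962, -169.06185186])}
side scale [([236.8, 319.7], 0.73), ([249.8, 371.8], 0.6)]
side rocker_unit [([228.8, 374.2], 0.54), ([235.5, 317.3], 0.36)]
side rocker_end [([224.7, 367.9], 0.61)]
side round_unit [([197.4
[... 879 characters left out ...]
54)]
top bar_key_top [([288.1, 409.1], 0.63), ([300.0, 314.0], 0.48)]
top bowl [([187.1, 339.4], 0.86)]
top flask [([227.0, 230.6], 0.88)]
top jar [([298.1, 471.8], 0.56)]
top forceps [([286.3, 251.9], 0.84), ([184.5, 342.2], 0.6)]
wrist {'fx': 360.4537100121462, 'fy': 360.4537100121462, 'cx': 320.8739041084343, 'cy': 243.76287509098074, 'T_tool_cam': array([[ 9.99999991e-01,  8.90346666e-05, -1.03518651e-04,
         1.08044005e+00],
       [ 5.06419188e-05, -9.45929453e-01, -3.24372419e-01,
        -8.36986102e+01],
       [-1.26801731e-04,  3.24372411e-01, -9.45929449e-01,
        -1.42965761e+02],
       [ 0.00000000e+00,  0.00000000e+00,  0.00000000e+00,
         1.00000000e+00]])}
1.25
```

Run:
```python
from h import *
a=cv2.imread("pics/top0.png")[150:350,220:500]; b=cv2.imread("pics/side0.png")[140:340,240:440]
cv2.imwrite("pics/c0.png",np.hstack([cv2.resize(a,None,fx=2.2,fy=2.2*1.2),cv2.resize(b,None,fx=0.9,fy=2.64)])[:, :616])
cv2.imwrite("pics/c1.png",cv2.resize(b,None,fx=3,fy=3))
def ray(c,at):
    m=camera_model(c); r,cc=at
    d=np.array([(cc-m["cx"])/m["fx"],-(r-m["cy"])/m["fy"],-1])
    return m["position"],R.from_euler("xyz",m["attitude"],degrees=True).as_matrix()@d
def onz(c,at,z):
    p,d=ray(c,at); return (p+d*(z-p[2])/d[2]).round(1)
for n,z,t,s in [("rocker_unit",40,(297.5,349),(228.8,374.2)),("rocker_end",56,(288.6,347.9),(224.7,367.9)),("round_top",52,(291.6,409.8),(192.5,375.7)),("square",52,(295,376.2),(210.5,376.5)),("bar",52,(300,314),(251.2,374.7)),("scale",0,(234.1,353.4),(236.8,319.7)),("bowl",62,(187.1,339.4),(220,275)),("jar",0,(298.1,471.8),(173,377.8)),("flask",0,(227,230.6),(322.6,285.8)),("forceps",0,(286.3,251.9),(313.8,348.1))]:
    print(n,onz("top",t,z),onz("side",s,z))
```

```text
rocker_unit [508.3  -2.   40. ] [510.1 -12.3  40. ]
rocker_end [523.3   0.7  56. ] [524.1  -7.3  56. ]
round_top [ 520.3 -111.    52. ] [ 519.3 -112.4   52. ]
square [513.  -50.6  52. ] [511.  -56.1  52. ]
bar [501.9  61.7  52. ] [501.5  59.3  52. ]
scale [635.3 -11.2   0. ] [629.5  -2.9   0. ]
bowl [712.4  18.4  62. ] [722.   19.1  62. ]
jar [ 514.  -237.4    0. ] [ 524.8 -237.7    0. ]
flask [646.3 234.6   0. ] [652.8 225.6   0. ]
forceps [528.6 185.7   0. ] [536.1 184.2   0. ]
```

View pics/c0.png

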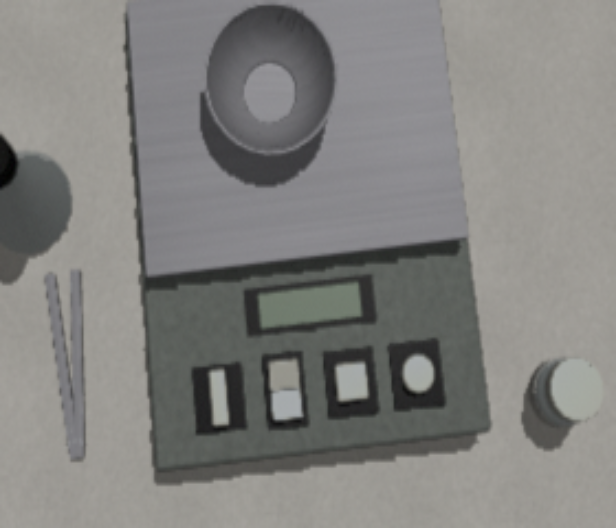

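View pics/c1.png

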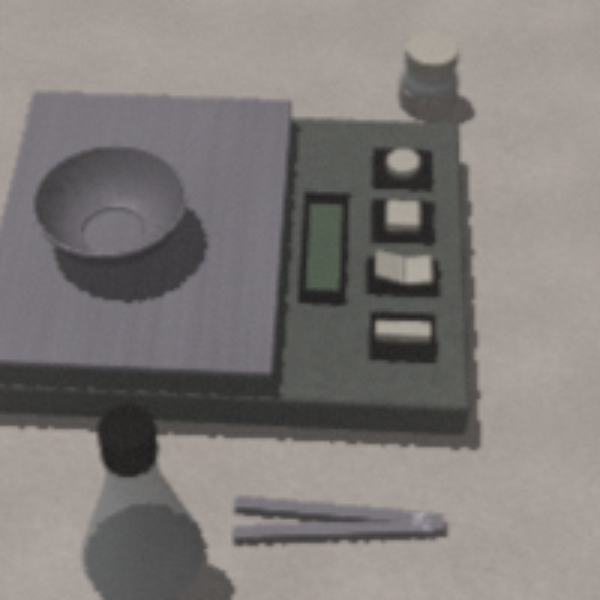

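The top view shows, from left (+y) to right, bar, rocker, square and round. In c0 they are at about (219,397), (285,388), (350,381) and (419,373). In the side view the rocker's far end is the raised one, at c1 (390,265), and nothing stands above the panel. Next I'll bring the wrist camera over the panel with the fingers shutting.

Emit:
apply_moves:
  targets: "0 0 0.04 -1.3 -1.5 0.3 6; 0 0 0.09 -3.8 -4.5 1 4; 0 0 0.14 -6.7 -7.9 1.8 2; 0 0 0.19 -9.6 -11.3 2.6 0; 0 0 0.24 -12.4 -14.6 3.4 0"
  force: 20

```text
time: 1.75
tool_pos: [298.9, -397.1, 197.0]
tcp_rot: [-180.0, -0.0, -84.1]
ft_force: [0.3, -0.3, 0.6]
finger_gap: 12.4
```

```bash
cat >> h.py <<'E'
def Rt(s): return R.from_euler("xyz",s["tcp_rot"],degrees=True)
def ray(c,at,s=None):
    m=camera_model(c); r,cc=at
    d=np.array([(cc-m["cx"])/m["fx"],-(r-m["cy"])/m["fy"],-1])
    if c=="wrist":
        T=m["T_tool_cam"]; Q=Rt(s).as_matrix()
        return s["tool_pos"]+Q@T[:3,3],Q@T[:3,:3]@d
    return m["position"],R.from_euler("xyz",m["attitude"],degrees=True).as_matrix()@d
def onz(c,at,z,s=None):
    p,d=ray(c,at,s); return (p+d*(z-p[2])/d[2]).round(1)
def go(pos,yaw):
    s=sense(); Q=R.from_euler("xyz",[180,0,yaw],degrees=True)
    print("turn",(Rt(s).inv()*Q).as_rotvec().round(3),"shift cm",(Rt(s).inv().apply(np.array(pos)-s["tool_pos"])/10).round(2))
E
python3 - <<'E'
from h import *
s=sense();print(s["time"],s["tool_pos"],s["tcp_rot"],s["finger_gap"]);go([512,-27,120],-84)
E
```

```text
1.75 [ 298.89143473 -397.11146098  197.04016687] [-1.79981768e+02 -1.22913341e-02 -8.41431133e+01] 12.383298582335007
turn [-0.    -0.    -0.002] shift cm [-34.64 -24.97   7.7 ]
```

Emit:
apply_moves:
  targets: "0 0 0 -3.5 -2.5 0.8 0; 0 0 0 -7.2 -5.2 1.6 0; 0 0 0 -10.9 -7.9 2.4 0; 0 0 0 -14.6 -10.5 3.2 0; 0 0 0 -18.3 -13.2 4.0 0"

```text
time: 2.25
tool_pos: [411.1, -201.2, 157.4]
tcp_rot: [-180.0, -0.0, -84.0]
ft_force: [0.8, -0.6, 0.3]
finger_gap: 0.0
```

Emit:
apply_moves:
  targets: "0 0 0 -3.7 -2.7 0.8 0; 0 0 0 -7.4 -5.3 1.7 0; 0 0 0 -11 -8 2.5 0; 0 0 0 -14 -10.1 3.2 0; 0 0 0 -15.5 -11.2 3.6 0"

```text
time: 2.75
tool_pos: [506.4, -34.1, 120.8]
tcp_rot: [180.0, 0.0, -83.9]
ft_force: [0.7, -0.7, -0.0]
finger_gap: 0.2
```

Run:
```python
from h import *
sense(); snapshot("wrist"); snapshot("wrist")
s=sense();print(s["time"],s["tool_pos"],s["tcp_rot"],s["finger_gap"],s["ft_force"],s["qd"].round(2))
im=snapshot("wrist"); cv2.imwrite("pics/w1.png",im[:,:,::-1])
for q,z in [("rocker_unit",40),("rocker_end",56),("round_unit",40),("round_key_top",52),("square_key_top",52),("bar_key_top",52)]:
    for d in place_of("wrist",q)[:2]: print(q,np.round(d["at"],1),round(d["confidence"],2),onz("wrist",d["at"],z,s))
print(sense()["time"])
```

```text
2.85 [505.994215   -34.62170955 120.60217986] [ 1.79956822e+02  4.76975010e-02 -8.38107288e+01] 0.022111758062422573 [-1.06436631 -0.89424361 -0.5483106 ] [-2.93 -1.56  0.75 -1.09  1.01 -2.51]
rocker_unit [242.9 269.2] 0.62 [510.2  -1.1  40. ]
rocker_end [226.5 268. ] 0.57 [526.2  -1.6  56. ]
round_unit [244.5 442.2] 0.94 [ 521.4 -114.    40. ]
round_key_top [254.6 444.5] 0.97 [ 518.6 -112.2   52. ]
square_key_top [249.1 354.2] 0.59 [516.1 -55.4  52. ]
square_key_top [170.8  23.1] 0.42 [543.3 142.3  52. ]
bar_key_top [251.  182.8] 0.58 [503.3  50.9  52. ]
bar_key_top [244.1 443.3] 0.37 [ 525.4 -109.9   52. ]
3.2
```

View pics/w1.png

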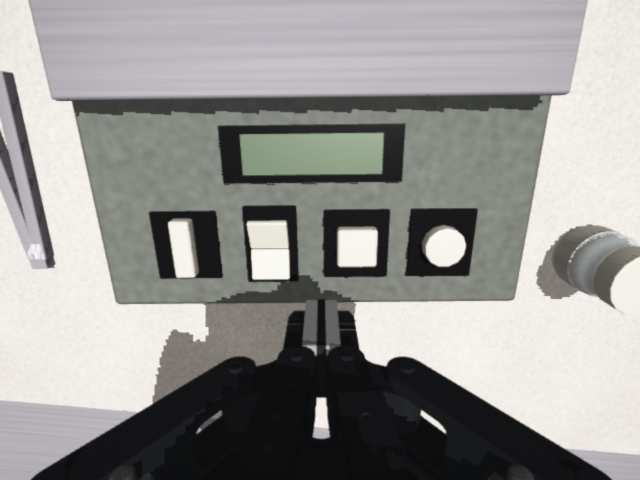

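The wrist view shows the rocker's axle edge at row 248, col 270, and its far edge at row 221. The round key's top is at (246,445), square at (246,357) and bar at (248,183). The shut fingertips end near row 300, col 322. The network's round-key row (254) is a bit low against the picture, so I'll compute the hand-read pixels as well.

Run:
```python
from h import *
s={"tool_pos":np.array([505.99,-34.62,120.60]),"tcp_rot":np.array([179.957,0.048,-83.811])}
P={}
for n,at,z in [("axle",(248,269),50),("farend",(221,268),58),("bezR",(244,270.5),43),("round",(246,445),52),("square",(246.5,357.5),52),("bar",(248,183),52),("bezRound",(242,443),43),("bezSq",(243,356.5),43),("bezBar",(244.5,186),43),("plateL",(99,55),62),("plateR",(93,568),62)]:
    P[n]=onz("wrist",at,z,s); print(n,P[n])
d=P["bar"]-P["round"]; print("yaw",np.degrees(np.arctan2(-d[0],d[1])),np.linalg.norm(d))
d=P["plateL"]-P["plateR"]; print("yaw plate",np.degrees(np.arctan2(-d[0],d[1])),np.linalg.norm(d))
```

```text
axle [510.4  -2.3  50. ]
farend [530.2  -1.6  58. ]
bezR [510.6  -2.3  43. ]
round [ 524.3 -111.3   52. ]
square [518.1 -57.2  52. ]
bar [505.3  50.7  52. ]
bezRound [ 524. -113.   43.]
bezSq [517.3 -57.6  43. ]
bezBar [504.4  52.   43. ]
plateL [585.  111.9  62. ]
plateR [ 616.5 -152.1   62. ]
yaw 6.689315397634042 163.11039206623224
yaw plate 6.804259562608425 265.8726198765115
```

Run:
```python
from h import *
s=sense();print(s["time"],s["tool_pos"],s["tcp_rot"],s["ft_force"]);go([525.9,-0.5,66],-83.3)
```

```text
3.2 [505.54020665 -37.94848522 121.65469527] [-1.79968596e+02 -1.73902961e-02 -8.40822228e+01] [ 0.19443269 -0.21642568 -0.47552203]
turn [-0.001 -0.    -0.014] shift cm [-3.52 -2.41  5.57]
```

Run:
```python
from h import *
S=[sense()];snapshot("top");S.append(sense());im=snapshot("wrist")[:,:,::-1]; S.append(sense())
for s in S: print(s["time"],s["tool_pos"],s["tcp_rot"])
s=S[1]; cv2.imwrite("pics/w2.png",im); a=cv2.imread("pics/w1.png")
for n,at,z in [("axle",(248,269),50),("farend",(221,268),58),("bezR",(244,270.5),43),("round",(246,445),52),("square",(246.5,357.5),52),("bar",(248,183),52)]:
    r,c=int(at[0]),int(at[1]); t=a[r-22:r+23,c-25:c+26]
    m=cv2.matchTemplate(im,t,cv2.TM_CCOEFF_NORMED); _,v,_,l=cv2.minMaxLoc(m)
    dr,dc=l[1]+22-r,l[0]+25-c
    print(n,round(v,3),dr,dc,onz("wrist",(at[0]+dr,at[1]+dc),z,s))
```

```text
3.2 [505.54020665 -37.94848522 121.65469527] [-1.79968596e+02 -1.73902961e-02 -8.40822228e+01]
3.25 [505.58101029 -37.84492248 121.63017143] [-1.79967095e+02 -1.46071428e-02 -8.40757804e+01]
3.3 [505.56017397 -37.70894981 121.55585665] [-1.79975461e+02 -9.09855867e-03 -8.40679319e+01]
axle 0.998 -1 -5 [510.2  -2.4  50. ]
farend 0.994 -1 -5 [530.   -1.9  58. ]
bezR 0.997 -1 -5 [510.5  -2.3  43. ]
round 0.995 -2 -6 [ 524.2 -111.1   52. ]
square 0.994 -2 -5 [518.3 -57.4  52. ]
bar 0.999 -3 -5 [506.7  50.8  52. ]
```

Emit:
apply_moves:
  targets: "0 0 -0.003 -0.9 -0.6 0.6 0; 0 0 -0.007 -1.9 -1.3 2 0; 0 0 -0.011 -2.9 -2 3.6 0; 0 0 -0.014 -3.4 -2.4 4.9 0; 0 0 -0.014 -3.45 -2.4 5.4 0"

```text
time: 3.8
tool_pos: [525.0, 0.8, 65.3]
tcp_rot: [179.9, 0.0, -83.1]
ft_force: [-2.0, -0.2, -0.2]
finger_gap: -0.4
```

Emit:
apply_moves:
  targets: "0 0 0 0 0 0 0; 0 0 0 0 0 0 0; 0 0 0 0 0 0.1 0; 0 0 0 0 0 0.2 0; 0 0 0 0 0 0.3 0"

```text
time: 4.3
tool_pos: [526.2, -0.4, 64.7]
tcp_rot: [-180.0, -0.0, -83.2]
ft_force: [0.1, -0.1, 0.8]
finger_gap: 0.1
```

Run:
```python
from h import *
s=sense();im=snapshot("wrist")[:,:,::-1];cv2.imwrite("pics/w3.png",im[150:350,150:450].repeat(2,0).repeat(2,1))
print(s["time"],s["tool_pos"],s["tcp_rot"],s["ft_force"])
s=sense();print(s["time"],s["tool_pos"],s["ft_force"]);go([525.9,-0.5,51],-83.3)
```

```text
4.3 [ 5.26184670e+02 -3.76648990e-01  6.47371334e+01] [-1.79950236e+02 -1.06079008e-02 -8.32148227e+01] [ 0.11023726 -0.08950073  0.79324119]
4.35 [ 5.25967324e+02 -3.38824632e-01  6.44193103e+01] [-0.7719377  -1.17566214 -1.73865647]
turn [-0.    -0.     0.002] shift cm [0.02 0.01 1.34]
```

View pics/w3.png

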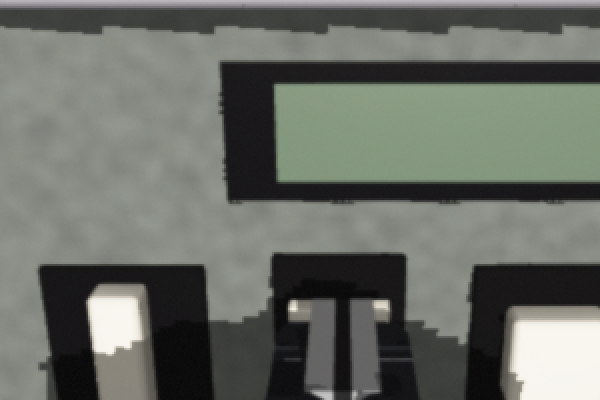

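The fingertips hang centred over the rocker's far end: tips at columns 305–380 in the crop, rocker at 289–391. Neighbouring keys are clear. Pressing slowly now.

Emit:
apply_moves:
  targets: "0 0 0 0 0 0.3 0; 0 0 0 0 0 0.55 0; 0 0 0 0 0 0.75 0; 0 0 0 0 0 0.95 0; 0 0 0 0 0 1.1 0"

```text
time: 4.85
tool_pos: [526.6, -0.1, 53.6]
tcp_rot: [-179.9, -0.0, -83.2]
ft_force: [1.4, 0.5, 2.9]
finger_gap: -0.1
```

Emit:
apply_moves:
  targets: "0 0 0 0 0 0.08 0; 0 0 0 0 0 0.14 0; 0 0 0 0 0 0.2 0; 0 0 0 0 0 0.25 0; 0 0 0 0 0 0.25 0"

```text
time: 5.35
tool_pos: [526.1, -0.2, 51.2]
tcp_rot: [-180.0, -0.0, -83.2]
ft_force: [0.4, -1.3, 5.3]
finger_gap: -0.1
```

Run:
```python
from h import *
for i in range(3):
    s=sense();snapshot("wrist");print(s["time"],s["tool_pos"],s["ft_force"])
```

```text
5.35 [ 5.26124498e+02 -1.70478672e-01  5.12479736e+01] [ 0.35336412 -1.26868014  5.33007752]
5.4 [ 5.26152039e+02 -2.01324273e-01  5.12570294e+01] [1.04235191 0.08717355 6.72179648]
5.45 [ 5.26148267e+02 -1.87271298e-01  5.12601082e+01] [0.33009039 0.23695922 5.60893395]
```

Emit:
apply_moves:
  targets: "0 0 0 0 0 0.02 0; 0 0 0 0 0 0.04 0; 0 0 0 0 0 0.06 0; 0 0 0 0 0 0.08 0; 0 0 0 0 0 0.08 0"

```text
time: 6.0
tool_pos: [526.2, -0.2, 51.1]
tcp_rot: [-180.0, -0.0, -83.2]
ft_force: [-2.3, 0.0, 11.6]
finger_gap: -0.3
```

Run:
```python
from h import *
for i in range(2):
    s=sense();snapshot("wrist");print(s["time"],s["tool_pos"],s["ft_force"])
```

```text
6.0 [ 5.26197084e+02 -1.97797155e-01  5.10652355e+01] [-2.3189669   0.03711898 11.57893716]
6.05 [ 5.26203912e+02 -1.82460559e-01  5.10903033e+01] [-2.92175009  1.096      12.12198346]
```

The force doubled for 0.2 mm of travel, so the rocker is against its stop. I'll lift off, then hover beside the round key and check the rocker before pressing.

Emit:
apply_moves:
  targets: "0 0 0 0 0 -0.8 0; 0 0 0 0 0 -2.2 0; 0 0 0 1 0.1 -3.2 0; 0 0 0 3 0.4 -3.6 0; 0 0 0 5.5 0.8 -3.6 0"

```text
time: 6.6
tool_pos: [525.3, -56.5, 87.9]
tcp_rot: [-179.9, -0.0, -83.1]
ft_force: [0.6, -0.3, 0.1]
finger_gap: -0.0
```

Emit:
apply_moves:
  targets: "0 0 0 2.2 0.3 0 0; 0 0 0 4 0.5 0 0; 0 0 0 5.2 0.7 0.4 0; 0 0 0 5.5 0.7 1.2 0; 0 0 0 5.5 0.7 1.6 0"

```text
time: 7.1
tool_pos: [523.4, -111.3, 69.0]
tcp_rot: [179.9, 0.0, -83.2]
ft_force: [0.0, 0.7, -0.2]
finger_gap: -0.1
```

Run:
```python
from h import *
for i in range(4): snapshot("side")
s=sense();im=snapshot("wrist")[:,:,::-1];cv2.imwrite("pics/w4.png",im)
print(s["time"],s["tool_pos"],s["tcp_rot"],s["ft_force"])
for z,at in [(52,d["at"]) for d in place_of("wrist","round_key_top")[:1]]: print(at,onz("wrist",at,z,s))
go([524.2,-111.2,46],-83.2)
```

```text
7.3 [ 523.74425621 -110.2984787    69.56757444] [ 1.79951599e+02  3.28265010e-02 -8.31414349e+01] [ 1.59315254 -0.49609514 -0.79967103]
[303.6, 320.7] [ 521.2 -111.6   52. ]
turn [-0.     0.     0.001] shift cm [0.07 0.01 2.41]
```

View pics/w4.png

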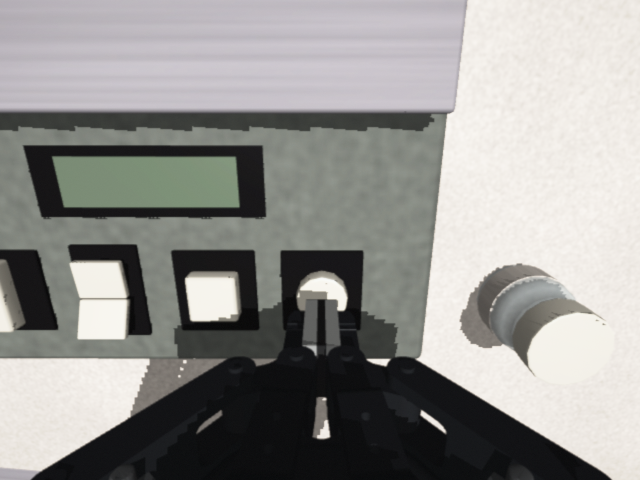

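The rocker now shows its axle edge at row 298 and its far edge at row 261, col 97. Shading on the facets has reversed. The tips sit over the round key, cols 302–340 against the key's 298–348. I'll check the rocker tilt numerically before pressing.

Run:
```python
from h import *
from scipy.optimize import brentq
s={"tool_pos":np.array([523.744,-110.298,69.568]),"tcp_rot":np.array([179.952,0.033,-83.141])}
ax=onz("wrist",(298,103),50,s); print("axle",ax)
for n,at,sg in [("far",(261,96.5),1),("near",(339,103),-1)]:
    for z in (48.5,50,51.3,55,58): 
        p=onz("wrist",at,z,s); print(n,z,p,"dist",round(float(np.linalg.norm(p-ax)),1))
```

```text
axle [510.1  -2.7  50. ]
far 48.5 [ 5.294e+02 -1.000e-01  4.850e+01] dist 19.5
far 50 [530.1  -1.   50. ] dist 20.1
far 51.3 [530.7  -1.8  51.3] dist 20.7
far 55 [532.5  -4.1  55. ] dist 23.0
far 58 [533.9  -6.   58. ] dist 25.3
near 48.5 [4.847e+02 1.000e-01 4.850e+01] dist 25.6
near 50 [485.8  -0.8  50. ] dist 24.4
near 51.3 [486.7  -1.6  51.3] dist 23.5
near 55 [489.5  -3.9  55. ] dist 21.2
near 58 [491.8  -5.8  58. ] dist 20.2
```

The tilt checks out: near end at about 58 mm and far end at about 51 mm, each 20 mm from the axle. The rocker is tipped over, so I'll press the round key.

Emit:
apply_moves:
  targets: "0 0 0 0.05 0 0.5 0; 0 0 0 0.05 0 1.0 0; 0 0 0 0.05 0 1.4 0; 0 0 0 0.05 0 1.65 0; 0 0 0 0.05 0 1.85 0"

```text
time: 7.9
tool_pos: [523.8, -111.5, 51.0]
tcp_rot: [180.0, 0.0, -83.2]
ft_force: [-0.9, 1.1, 2.1]
finger_gap: 0.1
```

Emit:
apply_moves:
  targets: "0 0 0 0 0 0.14 0; 0 0 0 0 0 0.28 0; 0 0 0 0 0 0.4 0; 0 0 0 0 0 0.5 0; 0 0 0 0 0 0.5 0"

```text
time: 8.4
tool_pos: [524.1, -111.7, 47.0]
tcp_rot: [180.0, 0.0, -83.2]
ft_force: [-4.0, 0.8, 7.8]
finger_gap: -0.1
```

Run:
```python
from h import *
for i in range(3):
    s=sense();snapshot("wrist");print(s["time"],s["tool_pos"],s["ft_force"])
```

```text
8.4 [ 524.14022363 -111.67077866   47.02521248] [-4.04332797  0.84352488  7.79651254]
8.45 [ 524.13040021 -111.6720249    47.00119095] [-4.88588555  1.8520276   7.95876315]
8.5 [ 524.15131526 -111.67048928   47.01329091] [-3.01377612  1.30929241  7.2332169 ]
```

Emit:
apply_moves:
  targets: "0 0 0 0 0 0.03 0; 0 0 0 0 0 0.06 0; 0 0 0 0 0 0.06 0; 0 0 0 0 0 0.06 0; 0 0 0 0 0 0.06 0"

```text
time: 9.05
tool_pos: [524.2, -111.7, 46.9]
tcp_rot: [180.0, -0.0, -83.2]
ft_force: [-5.6, 2.0, 10.2]
finger_gap: 0.2
```

Emit:
apply_moves:
  targets: "0 0 0 0 0 -0.4 0; 0 0 0 0 0 -1.0 0; 0 0 0 0 0 -2 0; 0 0 0 0 0 -4 0; 0 0 0 0 0 -6.5 0"

```text
time: 9.55
tool_pos: [523.3, -111.4, 110.9]
tcp_rot: [179.9, 0.0, -83.2]
ft_force: [0.6, 0.3, 0.5]
finger_gap: -0.1
```

Emit:
apply_moves:
  targets: "0 0 0 0 1 -3.5 0; 0 0 0 0 3 -7 0; 0 0 0 0 6 -9 0; 0 0 0 0 8.5 -10 0; 0 0 0 0 9.5 -10 0"

```text
time: 10.05
tool_pos: [429.6, -123.5, 213.5]
tcp_rot: [-179.8, -0.1, -83.2]
ft_force: [0.3, 0.2, 0.9]
finger_gap: 0.1
```

Run:
```python
from h import *
a=snapshot("side")[:,:,::-1]
for i in range(2): snapshot("top")
s=sense();im=snapshot("wrist")[:,:,::-1]
print(s["time"],s["tool_pos"],s["tcp_rot"],s["ft_force"])
b=cv2.imread("pics/side0.png")
d=cv2.absdiff(a,b)
cv2.imwrite("pics/w5.png",np.hstack([cv2.resize(im,(480,360)),cv2.resize(a[140:340,240:440],(320,360))]))
for n in ["bowl","jar","flask","forceps"]: print(n,[np.round(d["at"],1) for d in place_of("side",n)[:1]])
```

```text
10.2 [ 429.81064024 -122.91340106  210.69510133] [-1.79964403e+02 -3.24788398e-03 -8.32348859e+01] [ 0.30681202 -0.06980231 -0.05123247]
bowl [array([216.9, 274.6])]
jar [array([171.6, 380.7])]
flask [array([323.9, 285.4])]
forceps [array([315.1, 349.7])]
```

View pics/w5.png

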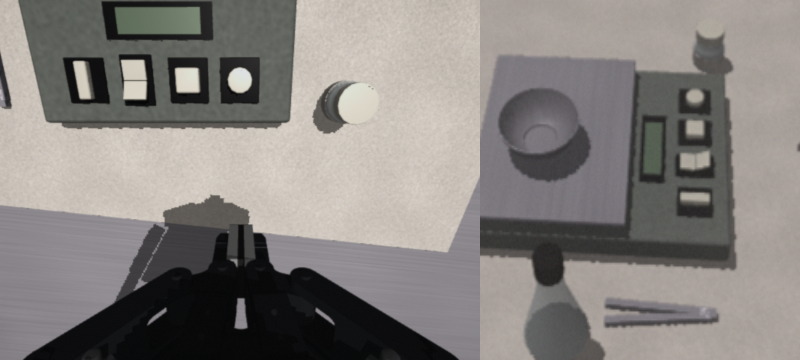

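Everything is in place: the rocker is tipped with its near end up (side crop 695,160), the round key is back up (238,80), and the bowl, flask, jar and forceps look undisturbed. The arm is clear, so I'm handing in.

```bash
python3 -c "
from bench import *
print(hand_in())"
```

```text
the job is handed in; nothing more can be done
None
```

I tipped the rocker switch right over, then pressed the round key all the way down and let it come up. I handed the job in at about 10 s, with the fingertips clear.

- **Rocker:** at the end of the press, force rose from about 5.5 to 12 N over 0.2 mm of travel, so it was against its stop. A wrist picture taken before the round key was pressed put its far end at about 51 mm and its near end at about 58 mm.
- **Round key:** the fingertips reached 46.9 mm, which matches fully down (47 mm), at 10 N. The last picture shows the key up again.
- **Other things:** the tool never came down over the square or bar key. The bowl, flask, jar and forceps look unmoved. The networks' before-and-after positions in the side view agree within about 3 pixels.
- **Not confirmed:** the scale's display looked blank in every picture, so I could not read the zero itself.

The network's first reading of the round key was about 6 mm off in x from my pixel measurement. I used the pixel measurement, which a second picture confirmed.

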